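# Get the blue jar out of the lidded bathroom box

### The job

Lift the lid of the wooden box by its brass knob and swing it back past upright so that it stays open by itself. Then take out the blue jar with the white cap and set it down gently, standing upright inside the grey tray, and let go. Leave the lid open, the amber jar standing in the box, and everything else on the counter where it is.

Things in the scene. Friction and masses are not known exactly. Their poses are not given: they have to be found in the camera images.
- box: brown wooden box fixed to the counter, 140 (x) by 250 (y) by 92 mm high without its lid, walls 6 mm, inner floor 6 mm above the counter, no dividers. Origin: centre of its underside. Its own x points from the knob side (front) to the hinge side (back), y along its long side, z up; yaw varies by up to 0.25 rad from world x. The blue and the amber jar stand inside it, one in the +y half and one in the -y half, either way round, hidden until the lid is open
- lid (a joint): angle of the box's lid, rad: 0 closed, grows as the knob side swings up and back; about 1.57 upright; a stop in the hinge at 1.9. Free hinge with very little friction, lid about 240 g, its balance point at about 1.5: released below about 1.45 it falls shut, released beyond about 1.57 it falls back on the stop and stays open. The lid is a 140 by 250 by 10 mm wooden board lying on the rim, its underside 92 mm above the counter
- lid_knob (a point): centre of the lid's brass ball knob, 28 mm diameter, on a 10 mm thick stem, standing out level from the middle of the lid's front edge: when shut 35 mm in front of the box's front face and 97 mm above the counter; when the lid is upright the knob points straight up, about 267 mm above the counter. 175 mm from the hinge axis. The point's axes turn with the lid
- lid_hinge (a point): middle of the hinge line: the back top edge of the box, 92 mm above the counter; the hinge axis runs along the box's y
- blue_jar_center (a point): centre (40 mm above its underside) of the blue jar: a cylinder 42 mm in diameter and 80 mm high including its white cap (40 mm across, the top 20 mm), about 120 g, loose, standing on the box's floor; z is its upright axis
- amber_jar_center (a point): centre (40 mm above its underside) of the amber jar with a black cap: same size as the blue one, to stay standing in the box
- tray_floor (a point): middle of the inner floor of the grey square tray, 170 by 170 mm outside, 158 mm inside, rim 16 mm high, floor 5 mm above the counter (the height of this point), fixed to the counter; x and y along its sides, z up
- plant: plant in a black pot, 92 mm diameter, 175 mm high, far side; bystander. Origin: centre of its underside
- tumbler: white cup, 72 mm diameter, 95 mm high, far side; bystander. Origin: centre of its underside
- hair_dryer: pink hair dryer lying on its side, about 200 by 190 by 70 mm, right side of the counter; bystander. Origin: on the counter, under its barrel
- hairbrush: dark wooden hairbrush lying bristles up at the right, 215 by 62 by 30 mm; bystander. Origin: its underside, near the middle
- cream_tub: low white tub with turquoise cap, 76 mm diameter, 48 mm high, far side; bystander. Origin: centre of its underside
Not all that is in view belongs to the job. Of the things shaped like the part that bears tray_floor, the grey one is meant.

How it is judged:
By the outcome, as a careful person would: the job done as asked, in the order asked, and still so for the second after the job is handed in, with the robot touching nothing.
It also fails if it takes over 56 s, if anything falls off the work surface, if the arm or the gripper's body presses on something with over 40 N, if the wrist force passes 120 N, or if a joint passes its speed limit or range.

### The arm

A 6-joint arm with a two-finger parallel gripper is mounted at the origin on the work surface. World frame = base frame: x ahead of the robot, y to its left, z up, the work surface at z = 0. Lengths are in m, angles in rad, forces in N, time in s.
With the tool pointing down it reaches from about 0.35 to 0.875 m from the base axis. Payload 4.2 kg.
Tool frame: the origin (TCP) lies midway between the tips of the shut fingers; the grasp point (between the pads) lies 19 mm behind it; z points along the fingers, y is the line along which they close (so a half turn about z gives the same grasp; the last joint's range is limited). The gripper opens to 87 mm and grips with 3 to 60 N. Pads are 19 mm wide; open, the fingers measure 117 mm over their backs; the gripper's body (75 mm by 190 mm) begins 51 mm behind the grasp point.
Start: joints at [1.579, 0.385, 0.008, 0, -1.194, -0.259], TCP at [0.155, 0.605, 0.223] pointing down, gripper open.
Joint ranges: [-3.14, 3.14], [-1.21, 2.06], [-1.07, 1.41], [-3.16, 2.05], [-2.99, -0.16], [-3.1, 3.1]. Speed limits (rad/s): [2.79, 2.79, 3.14, 3.14, 3.14, 3.14].

### API

Orientations are given as a 3x3 rotation matrix whose columns are the frame's x, y, z axes.
In Python, from station import r, read_camera, models gives the robot as it stands.
- The arm moves only by the tool servo_tool, never from a script. Its argument "steps" is a list that holds one entry, the list of rows, each a list of 7 numbers: the turn, a rotation vector about the tool's x, y, z in rad, then the shift along the tool's x, y, z in mm, then the opening, from 0 (shut) to 1 (fully open). A call has 1 to 10 rows; each row is the pose to reach, as a shift and turn from the pose commanded when the call began, along the tool's axes at that moment; what a row does not reach only later rows make up. A row lasts 1/12 s, in which the tool goes at most 41.7 mm and 7.16 degrees, less where a joint would pass 70% of its speed; a pose out of reach is approached as far as the arm can. A call with a gripper value outside its range is refused whole. The fingers move at their own pace and stop on an object; the grip force is fixed at half the most. Time passes only in rows, so rows that repeat a pose let the fingers close. It gives the time, the measured TCP pose, the force, the opening and the grip force at its end, in the units of the state.
- r.sense(): the state, without advancing time (a new reading comes with each control period).
- read_camera(name): name is "scene" or "top" or "wrist"; returns a dict with "img" (400x640x3 uint8, red, green, blue), "fovy" (degrees; the focal length in pixels is half the picture's height over the tangent of half this angle, whatever the lens; pixels are square), "cx", "cy" (the principal point, pixels), "eye" and "rotation" of the camera in the world. Camera axes: x right, y down, z forward; pixel columns grow to the right and rows downward; lengths in m; the calibration is good to about 2 mm. A picture is of the moment at which its call begins. There is no depth.
- r.sign_off(): hands the job in; it is judged then, once.
Trained networks look in a picture, given as the dict that the camera call returned (one of the last four; its "shot" number tells which), for a name from the list of things; names that differ only in an ending like _2 or _b are one class to them, and where a whole thing is asked for, a point or a joint stands for the part that bears it (a point fixed in the world has none). Each returns a list of dicts, best first, with "conf" (0 to 1); they miss things now and then, are a little off and sometimes report something else, mostly with a low value. They report only what shows in the picture. A call takes as long as a camera call. They do not tell look-alikes from the thing itself.
- models.find_in(picture, label): "rect" ([centre column, centre row, width, height] in pixels, round what is visible of it).
The state is a dict: "time": time; "joints": joint angles; "dq": joint speeds; "joint_efforts": joint torques, N m; "position": TCP position; "eef_rot": TCP orientation; "force": force on the tool from outside, world axes, zero at the start; "torque": the same for the moment, N m; "opening": opening from 0.0 (shut) to 1.0 (fully open); "grip_force": force on a finger pad.
Only numpy, scipy, OpenCV 4.12 (cv2) and the standard library are available. Lean on these libraries where they do the work, as an engineer would, in place of code of your own. Each camera call takes 0.05 s, during which the arm holds its last target. There are 200 camera calls.

## Working session

There is one attempt and no reset: what is moved stays moved. The work goes in short steps, Python scripts to look and compute and a tool call to move; the robot and the scene stay as the last step left them, time stands still between calls to the robot, and variables do not carry over. Pictures are saved under pics/ and viewed, at most 10 in all, crops included, and the job is handed in when it is done.

Besides the shell and the picture viewer there is one more tool, called after "Emit:" by a JSON object that holds its "method" and its "body", one argument or row to a line. servo_tool: Moves the arm, as the interface text tells. Its arguments: {"type":"object","properties":{"steps":{"type":"array","items":{"type":"array","items":{"type":"array","items":{"type":"number"}}}}},"required":["steps"]}

```bash
mkdir -p pics
cat > h.py <<'E'
import numpy as np, cv2
from station import r, read_camera, models
def f(c): return 200/np.tan(np.radians(c["fovy"])/2)
def ray(c,u,v):
    d=np.array([(u-c["cx"])/f(c),(v-c["cy"])/f(c),1.]); return np.array(c["rotation"])@d
def onz(c,u,v,z):
    d=ray(c,u,v); e=np.array(c["eye"]); return e+d*(z-e[2])/d[2]
def proj(c,p):
    q=np.array(c["rotation"]).T@(np.array(p)-np.array(c["eye"])); return q[:2]/q[2]*f(c)+[c["cx"],c["cy"]]
def save(c,n): cv2.imwrite("pics/"+n,c["img"][:,:,::-1])
E
python3 - <<'E'
from h import *
np.set_printoptions(precision=3,suppress=True)
ims=[]
for n in("scene","top"):
    c=read_camera(n); ims.append(c["img"])
    print(n,c["fovy"],c["cx"],c["cy"],np.array(c["eye"]),np.array(c["rotation"]).tolist())
    for l,z in(("box",.05),("lid",.1),("lid_knob",.097),("tray_floor",.005),("hair_dryer",.03),("tumbler",.05),("plant",.1),("hairbrush",.02),("cream_tub",.03)):
        for d in models.find_in(c,l)[:3]:
            print(l,round(d["conf"],2),np.round(d["rect"]),onz(c,*d["rect"][:2],z))
    save(c,n+"0.png")
print(r.sense())
E
```

```text
scene 51.07482789961747 319.6750204241718 200.09505278578754 [1.249 0.309 1.036] [[-0.5206110375066507, 0.6332228753467494, -0.5727066768982564], [0.8537162330103935, 0.37702835678651425, -0.359191051772458], [-0.011521333290564172, -0.6759278129478445, -0.7368777717930916]]
box 0.88 [421. 259. 106.  95.] [0.53  0.192 0.05 ]
box 0.29 [421. 252. 102.  84.] [0.507 0.184 0.05 ]
lid 0.63 [422. 249. 101.  86.] [0.534 0.188 0.1  ]
lid_knob 0.86 [422. 251. 108.  79.] [0.538 0.19  0.097]
tray_floor 0.95 [241. 137.  62.  41.] [ 0.321 -0.63   0.005]
tray_floor 0.91 [478. 215.  66.  55.] [0.244 0.279 0.005]
tray_floor 0.55 [312. 218.  73.  60.] [ 0.529 -0.174  0.005]
hair_dryer 0.87 [213. 181.  70.  50.] [ 0.579 -0.539  0.03 ]
hair_dryer 0.35 [230. 221.  71.  40.] [ 0.687 -0.375  0.03 ]
tumbler 0.92 [362. 315.  28.  41.] [0.767 0.129 0.05 ]
tumbler 0.31 [422. 249. 109.  78.] [0.496 0.182 0.05 ]
plant 0.94 [271. 256.  40.  54.] [ 0.765 -0.154  0.1  ]
plant 0.68 [423. 249. 100.  81.] [0.533 0.189 0.1  ]
hairbrush 0.86 [228. 222.  68.  39.] [ 0.687 -0.385  0.02 ]
cream_tub 0.93 [321. 294.  30.  30
[... 853 characters left out ...]
.508 0.171 0.1  ]
plant 0.59 [320. 102.  37.  39.] [ 0.76  -0.155  0.1  ]
hairbrush 0.61 [393. 142.  44.  70.] [ 0.662 -0.374  0.02 ]
cream_tub 0.58 [269. 110.  25.  28.] [0.756 0.002 0.03 ]
{'time': 1.0, 'joints': array([ 1.579,  0.385,  0.008,  0.   , -1.194, -0.259]), 'dq': array([-0.   , -0.001,  0.002,  0.002, -0.001, -0.001]), 'joint_efforts': array([ -0.   , -39.048,  18.762,   4.224,   0.016,  -0.   ]), 'position': array([0.155, 0.605, 0.223]), 'eef_rot': array([[ 0.969, -0.248,  0.   ],
       [-0.248, -0.969,  0.   ],
       [ 0.   , -0.   , -1.   ]]), 'force': array([ 0.007, -0.537,  0.103]), 'torque': array([0.071, 0.073, 0.045]), 'grip_force': 0.0, 'opening': 0.9986000176755306}
```

Run:
```python
import cv2,numpy as np
a=cv2.imread("pics/top0.png"); 
b=cv2.resize(a[60:330,120:520],(800,540),interpolation=cv2.INTER_CUBIC)
cv2.imwrite("pics/top0c.png",b)
```

```text
(no output)
```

View pics/top0c.png

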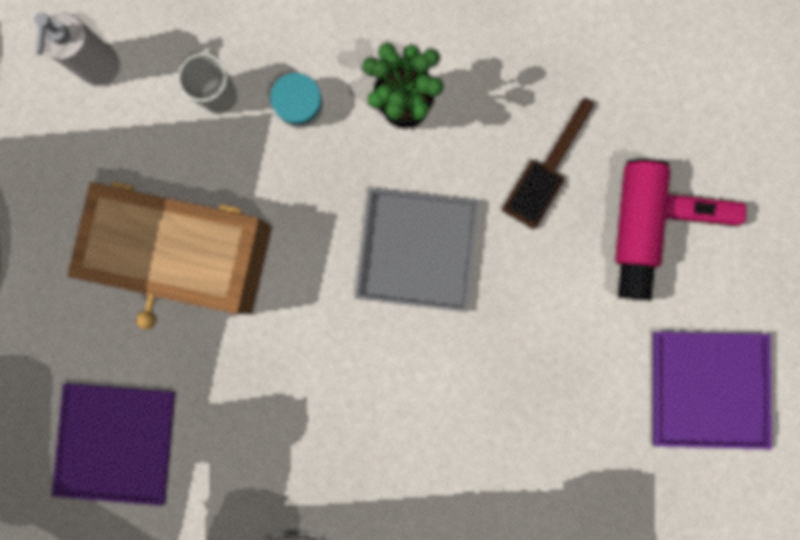

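View pics/scene0.png

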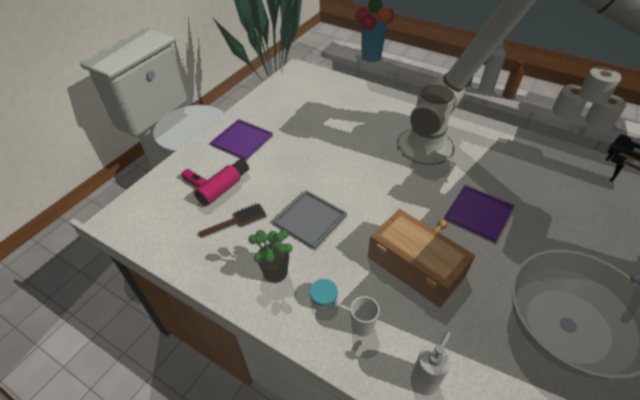

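The top view shows three trays: grey at (327,185), purple at (179,282) and purple at (474,256). The grey one in the middle fits, and the enlarged crop confirms it. The knob is at about (192.5,220), with the lid behind it and yawed by about -0.2 rad.

Run:
```python
from h import *
np.set_printoptions(precision=4,suppress=True)
c=read_camera("top")
P=lambda x,y:(120+x/2,60+y/2)
k=onz(c,*P(145.5,320),.097); print("knob",k, onz(c,*P(151,295),.097))
for p in((92,184),(270,222),(247,312),(70,277)): print(onz(c,*P(*p),.102))
print("tray",onz(c,327,186,.016), [onz(c,*P(*p),.016) for p in((370,189),(481,200),(470,307),(357,297))])
# brass pixels in both
s=read_camera("scene")
for im,(u,v) in((c,(192,220)),(s,(442,226))):
    hsv=cv2.cvtColor(im["img"],cv2.COLOR_RGB2HSV)[v-10:v+11,u-10:u+11]; 
    m=(hsv[...,1]>120)&(hsv[...,2]>60)&(hsv[...,0]<25)&(hsv[...,0]>10)
    ys,xs=np.nonzero(m); print(m.sum(),xs.mean()+u-10,ys.mean()+v-10)
    print(m.astype(int))
# fit box: project model for yaw candidates, compare knob
for yaw in(-.18,-.2,-.22):
    x=np.array([np.cos(yaw),np.sin(yaw),0]); y=np.array([-x[1],x[0],0]); b=k+x*105
    print(yaw)
    b=k+x*.105
    for im in(c,s): print([np.round(proj(im,b*[1,1,0]+x*i*.07+y*j*.125+[0,0,.102]),1).tolist() for i,j in((1,1),(1,-1),(-1,-1),(-1,1))])
save(s,"s1.png")
```

```text
knob [0.4196 0.2014 0.097 ] [0.455  0.1948 0.097 ]
[0.6118 0.2835 0.102 ]
[0.5603 0.0271 0.102 ]
[0.433  0.0562 0.102 ]
[0.4787 0.3097 0.102 ]
tray [ 0.5279 -0.1758  0.016 ] [array([ 0.6234, -0.1075,  0.016 ]), array([ 0.6083, -0.2762,  0.016 ]), array([ 0.4461, -0.2611,  0.016 ]), array([ 0.4587, -0.0907,  0.016 ])]
69 192.79710144927537 218.05797101449275
[[0 0 0 0 0 0 0 0 0 0 0 0 1 1 1 0 0 0 0 0 0]
 [0 0 0 0 0 0 0 0 0 0 0 0 1 1 0 0 0 0 0 0 0]
 [0 0 0 0 0 0 0 0 0 0 0 0 1 1 0 0 0 0 0 0 0]
 [0 0 0 0 0 0 0 0 0 0 0 1 1 1 0 0 0 0 0 0 0]
 [0 0 0 0 0 0 0 0 0 0 0 1 1 1 0 0 0 0 0 0 0]
 [0 0 0 0 0 0 0 0 0 0 0 1 1 0 0 0 0 0 0 0 0]
 [0 0 0 0 0 0 0 0 0 1 1 1 1 0 0 0 0 0 0 0 0]
 [0 0 0 0 0 0 0 0 1 1 1 1 1 1 0 0 0 0 0 0 0]
 [0 0 0 0 0 0 0 1 1 1 1 1 1 1 1 0 0 0 0 0 0]
 [0 0 0 0 0 0 0 1 1 1 1 1 1 1 1 0 0 0 0 0 0]
 [0 0 0 0 0 0 0 1 1 1 1 1 1 1 1 0 0 0 0 0 0]
 [0 0 0 0 0 0 0 1 1 1 1 1 1 1 1 0 0 0 0 0 0]
 [0 0 0 0 0 0 0 1 1 1 1 1 1 1 0 0 0 0 0 0 0]
 [0 0 0 0 0 0 0 0 1 1 1 1 1 0 0 0 0 0 0 0 0]
 [0 0 0 0 0 0 0 0 0 0 0 0 0 0 0 0 0 0 0 0 0]
 [0 0 0 0 0 0 0 0 0 0 0 0 0 0 0 0 0 0 0 0 0]
 [0 0 0 0 0 0 0 0 0 
[... 897 characters left out ...]
0 0 0 0 0 0 0 0 0 0 0]
 [1 1 1 1 1 1 0 0 0 0 0 0 0 0 0 0 0 0 0 0 0]
 [1 1 1 1 1 0 0 0 0 0 0 0 0 0 0 0 0 0 0 0 0]
 [1 1 1 1 1 0 0 0 0 0 0 0 0 0 0 0 0 0 0 0 0]
 [1 1 1 1 1 1 0 0 0 0 0 0 0 0 0 0 0 0 0 0 0]
 [0 0 1 1 1 1 1 1 0 0 0 0 0 0 0 0 0 0 0 0 0]
 [0 0 0 0 0 1 1 1 1 0 0 0 0 0 0 0 0 0 0 0 0]]
-0.18
[[162.7, 151.2], [248.0, 167.7], [237.9, 216.4], [152.0, 199.3]]
[[449.2, 288.5], [370.0, 236.7], [398.5, 208.4], [475.8, 254.2]]
-0.2
[[164.1, 150.6], [249.1, 168.8], [237.9, 217.3], [152.5, 198.5]]
[[447.5, 288.3], [369.5, 235.5], [398.8, 207.8], [475.1, 254.6]]
-0.22
[[165.5, 150.0], [250.0, 169.9], [237.9, 218.2], [152.9, 197.7]]
[[445.8, 288.1], [369.1, 234.3], [399.1, 207.2], [474.4, 255.0]]
```

Emit:
{"method": "servo_tool", "body": {
  "steps": [
    [[0,0,-0.045,357,326,0,1],[0,0,-0.045,357,326,0,1],[0,0,-0.045,357,326,0,1],[0,0,-0.045,357,326,0,1],[0,0,-0.045,357,326,0,1],[0,0,-0.045,357,326,0,1],[0,0,-0.045,357,326,0,1],[0,0,-0.045,357,326,0,1],[0,0,-0.045,357,326,0,1],[0,0,-0.045,357,326,0,1]]
  ]
}}

```text
time: 1.93
position: [0.384, 0.2551, 0.223]
eef_rot: [[0.979, -0.204, 0.001], [-0.204, -0.979, 0.001], [0.001, -0.001, -1.0]]
force: [0.4, 0.6, 0.3]
opening: 1.002
grip_force: 0.0
```

Emit:
{"method": "servo_tool", "body": {
  "steps": [
    [[0,0,0,20,46,0,1],[0,0,0,20,46,0,1],[0,0,0,20,46,0,1]]
  ]
}}

```text
time: 2.18
position: [0.3938, 0.2053, 0.2228]
eef_rot: [[0.978, -0.209, 0.0], [-0.209, -0.978, 0.0], [0.0, -0.0, -1.0]]
force: [-0.8, 0.5, 0.6]
opening: 0.998
grip_force: 0.0
```

Run:
```python
from h import *
np.set_printoptions(precision=4,suppress=True)
c=read_camera("wrist"); save(c,"w1.png"); print(r.sense()["position"],c["fovy"],c["eye"],c["rotation"])
print(proj(c,[.4196,.2014,.097]))
for d in models.find_in(c,"lid_knob"): print(d)
```

```text
[0.3939 0.2069 0.2229] 60.5607159662324 [0.4741 0.1889 0.3851] [[-0.2071 -0.9342 -0.2904]
 [-0.9783  0.1975  0.0623]
 [-0.0008  0.297  -0.9549]]
[321.011  163.2238]
{'rect': [319.3, 89.5, 336.8, 179.0], 'conf': 0.82}
```

View pics/w1.png

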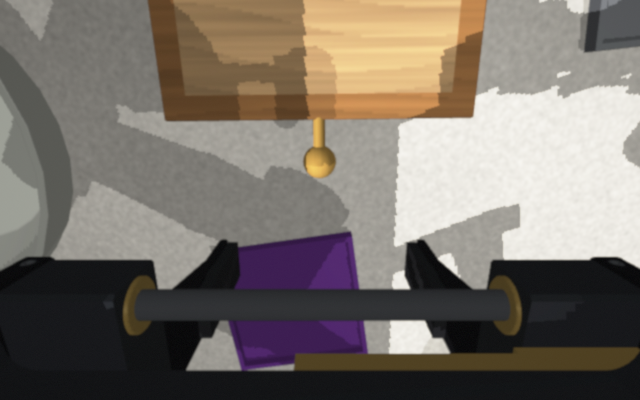

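The wrist view puts the knob at (319,162), within 2 px of the prediction of (321,163), so the estimate holds. The box edge runs level, which gives a yaw of about -0.20.

Emit:
{"method": "servo_tool", "body": {
  "steps": [
    [[0,0,-0.008,27,-1,30,1],[0,0,-0.008,27,-1,65,1],[0,0,-0.008,27,-1,100,1],[0,0,-0.008,27,-1,130,1],[0,0,-0.008,27,-1,145,1],[0,0,-0.008,27,-1,145,0.6],[0,0,-0.008,27,-1,145,0.3],[0,0,-0.008,27,-1,145,0.1],[0,0,-0.008,27,-1,145,0.1],[0,0,-0.008,27,-1,145,0.1]]
  ]
}}

```text
time: 3.12
position: [0.4209, 0.2043, 0.079]
eef_rot: [[0.981, -0.196, 0.002], [-0.196, -0.981, 0.002], [0.002, -0.003, -1.0]]
force: [0.0, -0.3, -0.5]
opening: 0.708
grip_force: 0.0
```

Emit:
{"method": "servo_tool", "body": {
  "steps": [
    [[0,0,0,0,1,0,0.1],[0,0,0,0,1,0,0.1],[0,0,0,0,1,0,0.1],[0,0,0,0,1,0,0.1],[0,0,0,0,1,0,0.1],[0,0,0,0,1,0,0.1],[0,0,0,0,1,0,0.1],[0,0,0,0,1,0,0.1],[0,0,0,0,1,0,0.1]]
  ]
}}

```text
time: 3.87
position: [0.42, 0.2022, 0.0776]
eef_rot: [[0.98, -0.197, -0.0], [-0.197, -0.98, -0.0], [-0.0, 0.0, -1.0]]
force: [-0.0, -1.0, 1.4]
opening: 0.299
grip_force: 30.0
```

Emit:
{"method": "servo_tool", "body": {
  "steps": [
    [[0,0,0,1,0,-17,0.1],[0,0,0,4,0,-35,0.1],[0,0,0,9,0,-52,0.1],[0,0,0,16,0,-68,0.1],[0,0,0,24,0,-83,0.1],[0,0,0,33,0,-98,0.1],[0,0,0,44,0,-112,0.1],[0,0,0,57,0,-124,0.1],[0,0,0,70,0,-135,0.1],[0,0,0,85,0,-145,0.1]]
  ]
}}

```text
time: 4.7
position: [0.5029, 0.1854, 0.2226]
eef_rot: [[0.981, -0.196, -0.002], [-0.196, -0.981, 0.0], [-0.002, 0.0, -1.0]]
force: [1.3, 0.6, -3.5]
opening: 0.295
grip_force: 30.0
```

Emit:
{"method": "servo_tool", "body": {
  "steps": [
    [[0,0,0,16,0,-8,0.1],[0,0,0,32,0,-15,0.1],[0,0,0,48,0,-20,0.1],[0,0,0,66,0,-23,0.1],[0,0,0,83,0,-25,0.1],[0,0,0,100,0,-25,0.1],[0,0,0,118,0,-23,0.1],[0,0,0,127,0,-21,0.1],[0,0,0,127,0,-21,0.1],[0,0,0,127,0,-21,0.6]]
  ]
}}

```text
time: 5.53
position: [0.6278, 0.1604, 0.2432]
eef_rot: [[0.98, -0.197, -0.001], [-0.197, -0.98, -0.0], [-0.001, 0.0, -1.0]]
force: [-0.4, -0.2, -0.6]
opening: 0.328
grip_force: 0.0
```

Open, then rise and move back over the box to look in.

Emit:
{"method": "servo_tool", "body": {
  "steps": [
    [[0,0,0,0,0,0,0.65],[0,0,0,0,0,0,0.65],[0,0,0,0,0,0,0.65],[0,0,0,0,0,0,0.65],[0,0,0,0,0,-30,0.65],[0,0,0,0,0,-65,0.65],[0,0,0,-35,0,-75,0.65],[0,0,0,-75,0,-75,0.65],[0,0,0,-110,0,-75,0.65],[0,0,0,-140,0,-75,0.65]]
  ]
}}

```text
time: 6.37
position: [0.4884, 0.1882, 0.319]
eef_rot: [[0.981, -0.196, 0.0], [-0.196, -0.981, 0.001], [0.0, -0.001, -1.0]]
force: [0.1, -0.5, 0.6]
opening: 0.648
grip_force: 0.0
```

Run:
```python
from h import *
np.set_printoptions(precision=4,suppress=True)
c=read_camera("wrist"); t=read_camera("top"); print(r.sense()["position"])
cv2.imwrite("pics/w2.png",np.vstack([c["img"],t["img"][100:260,:]])[:,:,::-1])
x=np.array([.980,-.199,0]); y=np.array([.199,.98,0]); b=np.array([.4205,.202,0])+.105*x; print("box",b)
for n,im in(("w",c),("t",t)):
  for l in("blue_jar_center","amber_jar_center"):
    for d in models.find_in(im,l)[:2]: 
        p=onz(im,*d["rect"][:2],.086); print(n,l,d,p,"inbox",(p-b)@x,(p-b)@y)
```

```text
[0.487  0.1883 0.3201]
box [0.5234 0.1811 0.    ]
w blue_jar_center {'rect': [367.4, 132.7, 40.1, 37.8], 'conf': 0.69} [0.5181 0.1305 0.086 ] inbox 0.0049141228885579875 -0.05063442473888706
w amber_jar_center {'rect': [282.1, 140.7, 34.9, 39.7], 'conf': 0.71} [0.5282 0.2278 0.086 ] inbox -0.004552305426224739 0.04670678002448764
t blue_jar_center {'rect': [225.1, 189.9, 22.0, 15.6], 'conf': 0.61} [0.5069 0.1149 0.086 ] inbox -0.0030207540307939703 -0.0681610782134494
```

View pics/w2.png

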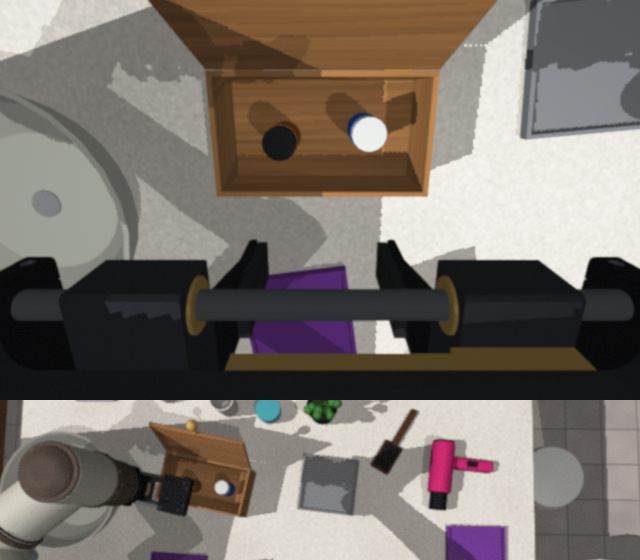

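The lid stands open. In the wrist view the white cap is at (369,134) in the -y half and the black cap at (281,142). I'll refine the cap position by segmenting it.

Run:
```python
from h import *
np.set_printoptions(precision=4,suppress=True)
x=np.array([.980,-.199,0]); y=np.array([.199,.98,0]); b=np.array([.4205,.202,0])+.105*x
for n,u,v,w in(("wrist",369,134,26),("top",222,188,11)):
    im=read_camera(n); g=im["img"][v-w:v+w+1,u-w:u+w+1].astype(int)
    m=((g.max(2)-g.min(2)<35)&(g.min(2)>135)).astype(np.uint8)
    k,l,st,ce=cv2.connectedComponentsWithStats(m)
    for i in range(1,k):
        if st[i,4]>15:
            q=ce[i]+[u-w,v-w]; p=onz(im,*q,.086); print(n,st[i],q,p,(p-b)@x,(p-b)@y)
```

```text
wrist [  9  11  36  35 984] [369.2673 136.0874] [0.5167 0.1289 0.086 ] 0.0038585418207832687 -0.0524755418005818
top [  4   3  14  15 150] [221.0467 187.0933] [0.5148 0.1269 0.086 ] 0.002353693818760376 -0.05488015675512609
```

Run:
```python
from h import *
s=r.sense(); print(s["joints"].round(3),s["position"].round(4),s["eef_rot"].round(4).tolist())
```

```text
[ 0.674  0.16  -0.064  0.    -1.347  0.698] [0.4914 0.1881 0.3181] [[0.9803, -0.1974, -0.0005], [-0.1974, -0.9803, -0.0005], [-0.0004, 0.0005, -1.0]]
```

Emit:
{"method": "servo_tool", "body": {
  "steps": [
    [[0,0,0.12,5,8,0,0.75],[0,0,0.24,12,18,0,0.75],[0,0,0.36,20,30,0,0.75],[0,0,0.48,28,42,0,0.75],[0,0,0.6,34,50,0,0.75],[0,0,0.72,36,54,0,0.75],[0,0,0.84,36,54,0,0.75],[0,0,0.96,36,54,0,0.75],[0,0,1.08,36,54,0,0.75],[0,0,1.2,36,54,0,0.75]]
  ]
}}

```text
time: 7.6
position: [0.5162, 0.1277, 0.3178]
eef_rot: [[0.165, -0.986, -0.001], [-0.986, -0.165, -0.001], [0.0, 0.001, -1.0]]
force: [-0.1, 0.2, -0.1]
opening: 0.747
grip_force: 0.0
```

Emit:
{"method": "servo_tool", "body": {
  "steps": [
    [[0,0,0.12,0,0,0,0.75],[0,0,0.24,0,0,0,0.75],[0,0,0.36,0,0,0,0.75],[0,0,0.48,0,0,0,0.75],[0,0,0.6,0,0,0,0.75],[0,0,0.72,0,0,0,0.75],[0,0,0.84,0,0,0,0.75],[0,0,0.96,0,0,0,0.75],[0,0,1.08,0,0,0,0.75],[0,0,1.2,0,0,0,0.75]]
  ]
}}

```text
time: 8.43
position: [0.5161, 0.1278, 0.3178]
eef_rot: [[-0.859, -0.511, -0.001], [-0.511, 0.859, -0.001], [0.001, -0.0, -1.0]]
force: [-0.0, 0.1, -0.4]
opening: 0.753
grip_force: 0.0
```

Emit:
{"method": "servo_tool", "body": {
  "steps": [
    [[0,0,0.12,0,0,0,0.75],[0,0,0.24,0,0,0,0.75],[0,0,0.36,0,0,0,0.75],[0,0,0.48,0,0,0,0.75],[0,0,0.6,0,0,0,0.75],[0,0,0.742,0,0,0,0.75],[0,0,0.742,0,0,0,0.75],[0,0,0.742,0,0,0,0.75]]
  ]
}}

```text
time: 9.1
position: [0.5159, 0.1278, 0.318]
eef_rot: [[-0.981, 0.196, -0.001], [0.196, 0.981, -0.001], [0.001, -0.001, -1.0]]
force: [0.7, 0.7, 0.6]
opening: 0.753
grip_force: 0.0
```

Run:
```python
from h import *
np.set_printoptions(precision=4,suppress=True)
s=r.sense(); print(s["joints"],s["position"],s["eef_rot"].tolist())
c=read_camera("wrist"); print(c["eye"], proj(c,[.516,.1282,.086]))
for d in models.find_in(c,"blue_jar_center")[:2]: print(d, onz(c,*d["rect"][:2],.086))
save(c,"w3.png")
```

```text
[ 0.5483  0.1703 -0.0517  0.0001 -1.3498 -2.316 ] [0.5159 0.1278 0.318 ] [[-0.9806809072152158, 0.19561267784395642, -0.0007990558540561009], [0.1956131395006858, 0.980680988250238, -0.0005467533465648884], [0.0006766669983811424, -0.0006924963921804824, -0.9999995312851503]]
[0.4355 0.1447 0.4804] [321.4004 168.0001]
{'rect': [322.0, 163.4, 32.2, 41.1], 'conf': 0.67} [0.5108 0.1299 0.086 ]
{'rect': [363.9, 291.1, 241.9, 130.3], 'conf': 0.37} [0.6881 0.151  0.086 ]
```

View pics/w3.png

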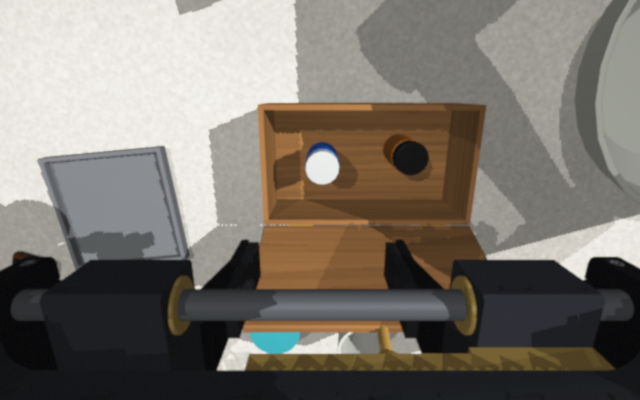

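The cap is at (322,167) against a predicted (321,168), so the tool is aligned. Descending.

Emit:
{"method": "servo_tool", "body": {
  "steps": [
    [[0,0,0,0,0,38,0.75],[0,0,0,0,0,76,0.75],[0,0,0,0,0,114,0.75],[0,0,0,0,0,150,0.75],[0,0,0,0,0,182,0.75],[0,0,0,0,0,210,0.75],[0,0,0,0,0,235,0.75],[0,0,0,0,0,255,0.75],[0,0,0,0,0,270,0.75],[0,0,0,0,0,278,0.75]]
  ]
}}

```text
time: 10.03
position: [0.5144, 0.1275, 0.0383]
eef_rot: [[-0.981, 0.196, -0.003], [0.196, 0.981, -0.002], [0.003, -0.002, -1.0]]
force: [0.7, -0.5, -0.3]
opening: 0.753
grip_force: 0.0
```

Emit:
{"method": "servo_tool", "body": {
  "steps": [
    [[0,0,0,0,0,0,0.3],[0,0,0,0,0,0,0.3],[0,0,0,0,0,0,0.3],[0,0,0,0,0,0,0.3],[0,0,0,0,0,0,0.3],[0,0,0,0,0,0,0.3],[0,0,0,0,0,0,0.3],[0,0,0,0,0,0,0.3]]
  ]
}}

```text
time: 10.7
position: [0.516, 0.1284, 0.0417]
eef_rot: [[-0.981, 0.196, 0.002], [0.196, 0.981, 0.001], [-0.002, 0.001, -1.0]]
force: [-1.1, 0.3, 6.0]
opening: 0.471
grip_force: 29.9
```

Emit:
{"method": "servo_tool", "body": {
  "steps": [
    [[0,0,0,0,0,-10,0.3],[0,0,0,0,0,-30,0.3],[0,0,0,0,0,-55,0.3],[0,0,0,0,0,-80,0.3],[0,0,0,0,0,-105,0.3],[0,0,0,0,0,-128,0.3],[0,0,0,-3,-12,-145,0.3],[0,0,0,-9,-36,-150,0.3],[0,0,0,-16,-64,-150,0.3],[0,0,0,-23,-92,-150,0.3]]
  ]
}}

```text
time: 11.53
position: [0.5193, 0.0328, 0.1914]
eef_rot: [[-0.981, 0.196, 0.001], [0.196, 0.981, 0.001], [-0.001, 0.001, -1.0]]
force: [0.1, 0.3, -2.0]
opening: 0.473
grip_force: 29.9
```

Emit:
{"method": "servo_tool", "body": {
  "steps": [
    [[0,0,0,-8,-30,0,0.3],[0,0,0,-15,-60,0,0.3],[0,0,0,-23,-90,0,0.3],[0,0,0,-30,-120,0,0.3],[0,0,0,-38,-150,0,0.3],[0,0,0,-45,-178,0,0.3],[0,0,0,-50,-198,0,0.3],[0,0,0,-52,-207,0,0.3],[0,0,0,-52,-207,0,0.3],[0,0,0,-52,-207,0,0.3]]
  ]
}}

```text
time: 12.37
position: [0.5296, -0.1796, 0.1904]
eef_rot: [[-0.98, 0.198, -0.001], [0.198, 0.98, 0.001], [0.001, 0.0, -1.0]]
force: [0.4, 0.5, -1.7]
opening: 0.473
grip_force: 29.9
```

Run:
```python
from h import *
np.set_printoptions(precision=4,suppress=True)
s=r.sense(); print(s["position"],s["force"],s["opening"],s["grip_force"])
c=read_camera("scene"); w=read_camera("wrist"); print(proj(c,s["position"]))
cv2.imwrite("pics/s4.png",cv2.resize(np.hstack([c["img"][60:340,160:520],w["img"][60:340]]),(800,224))[:,:,::-1])
```

```text
[ 0.5296 -0.1796  0.1904] [ 0.408   0.4982 -1.7202] 0.47288837351259916 29.932407068554312
[308.2631 176.5947]
```

View pics/s4.png

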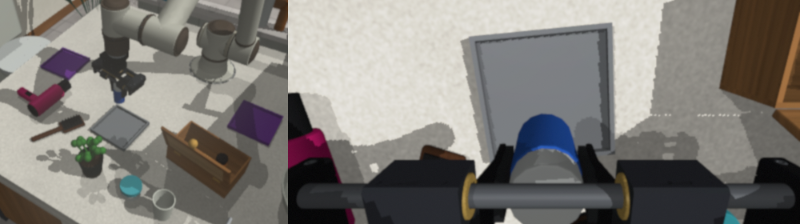

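The scene view shows the jar held upright over the grey tray, the lid open and the amber jar still in the box. Lowering.

Emit:
{"method": "servo_tool", "body": {
  "steps": [
    [[0,0,0,0,0,25,0.3],[0,0,0,0,0,55,0.3],[0,0,0,0,0,82,0.3],[0,0,0,0,0,105,0.3],[0,0,0,0,0,122,0.3],[0,0,0,0,0,133,0.3],[0,0,0,0,0,140,0.3],[0,0,0,0,0,144,0.3],[0,0,0,0,0,146,0.3],[0,0,0,0,0,146,0.3]]
  ]
}}

```text
time: 13.3
position: [0.5303, -0.1794, 0.0449]
eef_rot: [[-0.981, 0.196, 0.001], [0.196, 0.981, -0.0], [-0.001, 0.0, -1.0]]
force: [-0.6, -0.3, -1.1]
opening: 0.477
grip_force: 29.9
```

Emit:
{"method": "servo_tool", "body": {
  "steps": [
    [[0,0,0,0,0,1,0.3],[0,0,0,0,0,2,0.3],[0,0,0,0,0,2,0.3],[0,0,0,0,0,2,0.3]]
  ]
}}

```text
time: 13.63
position: [0.5301, -0.1799, 0.0429]
eef_rot: [[-0.98, 0.197, 0.001], [0.197, 0.98, -0.0], [-0.001, 0.0, -1.0]]
force: [1.2, -0.5, -1.7]
opening: 0.476
grip_force: 29.9
```

Emit:
{"method": "servo_tool", "body": {
  "steps": [
    [[0,0,0,0,0,0.5,0.3],[0,0,0,0,0,1,0.3],[0,0,0,0,0,1.5,0.3],[0,0,0,0,0,2,0.3],[0,0,0,0,0,2,0.3],[0,0,0,0,0,2,0.3]]
  ]
}}

```text
time: 14.13
position: [0.5303, -0.18, 0.0417]
eef_rot: [[-0.981, 0.196, 0.001], [0.196, 0.981, -0.0], [-0.001, -0.0, -1.0]]
force: [-1.7, 0.3, 5.6]
opening: 0.473
grip_force: 29.9
```

Contact, at about 6 N. Release and rise.

Emit:
{"method": "servo_tool", "body": {
  "steps": [
    [[0,0,0,0,0,0,0.8],[0,0,0,0,0,0,0.8],[0,0,0,0,0,0,0.8],[0,0,0,0,0,0,0.8],[0,0,0,0,0,0,0.8],[0,0,0,0,0,0,0.8],[0,0,0,0,0,-15,0.8],[0,0,0,0,0,-40,0.8],[0,0,0,0,0,-75,0.8],[0,0,0,0,0,-110,0.8]]
  ]
}}

```text
time: 14.97
position: [0.5292, -0.1798, 0.1509]
eef_rot: [[-0.98, 0.197, -0.003], [0.197, 0.98, 0.0], [0.003, -0.0, -1.0]]
force: [1.2, -0.9, 1.4]
opening: 0.797
grip_force: 0.0
```

Emit:
{"method": "servo_tool", "body": {
  "steps": [
    [[0,0,0,20,0,-30,0.8],[0,0,0,50,0,-50,0.8],[0,0,0,80,0,-60,0.8],[0,0,0,100,0,-60,0.8],[0,0,0,100,0,-60,0.8],[0,0,0,100,0,-60,0.8]]
  ]
}}

```text
time: 15.47
position: [0.4314, -0.16, 0.2112]
eef_rot: [[-0.98, 0.197, 0.002], [0.197, 0.98, -0.0], [-0.002, 0.0, -1.0]]
force: [0.9, -1.3, -0.1]
opening: 0.801
grip_force: 0.0
```

Run:
```python
from h import *
s=r.sense(); print(s["position"],s["force"],s["time"])
c=read_camera("scene"); t=read_camera("top")
cv2.imwrite("pics/s5.png",np.hstack([c["img"][60:400,180:560],t["img"][60:400,120:520]])[:,:,::-1])
```

```text
[ 0.43140923 -0.16003891  0.2112192 ] [ 0.92673705 -1.28881128 -0.1011677 ] 15.4667
```

View pics/s5.png

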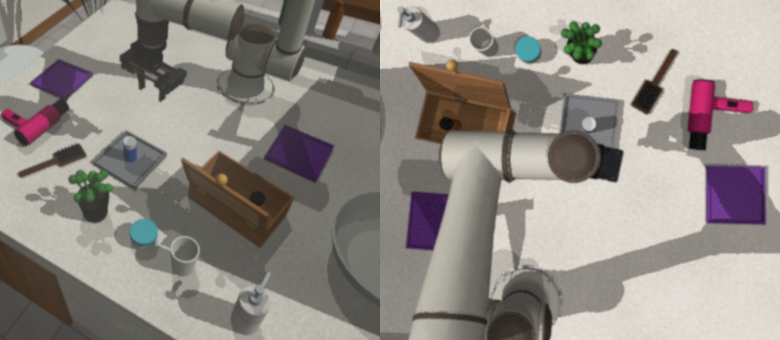

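The blue jar stands upright in the grey tray at (130,150) in the left view. The lid is open, the amber jar is in the box, and everything else is where it was.

```bash
python3 -c "
from station import r
print(r.sign_off())"
```

```text
the job is handed in; nothing more can be done
None
```

The job is handed in: the lid stays open on its own, the blue jar stands upright in the grey tray, and the amber jar is still standing in the box with nothing else moved, at about 15.5 s on the robot clock.

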